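# Snap the new knob onto the pan lid

## Robot

A 6-joint arm with a two-finger parallel gripper is mounted at the origin on a cart in front of the work surface, level with it; the furniture and walls round the work are solid. World frame = base frame: x ahead of the robot, y to its left, z up, the work surface at z = 0. Lengths are in m, angles in rad, forces in N, time in s.
With the tool pointing down it reaches from about 0.375 to 0.9 m from the base axis. Payload 3.1 kg.
Tool frame: the origin (TCP) lies on the centre line of the jaws, within the pads' length; the fingertips stand 25 mm ahead of it and the grasp point (between the pads) lies 6 mm ahead of it; x points along the fingers, y is the direction in which the jaws open and shut, and the axes are right-handed (so a half turn about x gives the same grasp; the last joint's range is limited). The gripper opens to 87 mm and grips with 3 to 60 N. Pads are 19 mm wide; open, the fingers measure 117 mm over their backs; the gripper's body (75 mm by 190 mm) begins 51 mm behind the grasp point.
Start: joints at [1.151, 0.527, 1.433, -0, 1.181, -0.178], TCP at [0.149, 0.607, 0.248] pointing down, gripper open.
Joint ranges: [-3.08, 3.08], [-0.75, 2.2], [0.22, 2.44], [-1.43, 4.57], [0, 2.65], [-2.85, 2.85]. Speed limits (rad/s): [2.79, 2.79, 3.14, 3.14, 3.14, 3.14].

## Interface

Orientations are given as a unit quaternion [x, y, z, w].
In Python, from rig import robot gives the robot as it stands. The module is installed in compiled form; this text tells all that it offers.
- The arm moves only by the tool move_arm, never from a script. Its argument "commands" is a list of rows, each a list of 5 numbers: the gripper's target within -1 to 1 (shut at 1, half-way at 0, fully open at -1), then the shift along the tool's x, y, z in mm, then the turn about the tool's x in degrees. A call has 1 to 8 rows; each row is the pose to reach, as a shift and turn from the pose commanded when the call began, along the tool's axes at that moment; what a row does not reach only later rows make up. A row lasts 1/12 s, in which the tool goes at most 41.7 mm and 7.16 degrees, less where a joint would pass 70% of its speed; a pose out of reach is approached as far as the arm can. A call with a gripper value outside its range is refused whole. The fingers move at their own pace and stop on an object; "newtons" is the grip in N (left out, the last holds). Time passes only in rows, so rows that repeat a pose let the fingers close. It gives the time, the measured TCP pose, the force and the opening at its end, in the units of the state.
- robot.get_obs(): the state, without advancing time (a new reading comes with each control period).
- robot.camera(name): name is "side" or "top" or "wrist"; returns a dict with "image" (384x512x3 uint8, red, green, blue), "fx", "fy", "cx", "cy" (pixels), "xyz" and "rotation" of the camera in the world; the wrist camera has in their place "tool_from_camera" (4x4, takes a point from camera to tool coordinates, whose origin is the TCP and whose axes are the tool frame's). Camera axes: x right, y down, z forward; pixel columns grow to the right and rows downward; lengths in m; the calibration is good to about 2 mm. A picture is of the moment at which its call begins: read the wrist's pose just before it. There is no depth.
- robot.hand_in(): hands the job in, once; it reports no verdict.
Trained networks look in a picture, given as the dict that the camera call returned (one of the last four; its "shot" number tells which), for a name from the list of things; names that differ only in an ending like _2 or _b are one class to them, and where a whole thing is asked for, a point or a joint stands for the part that bears it (a point fixed in the world has none). Each returns a list of dicts, best first, with "p" (0 to 1); they miss things now and then, are a little off and sometimes report something else, mostly with a low value. They report only what shows in the picture. A call takes as long as a camera call.
- robot.regions_of(picture, name): "pixels" (384x512 bool, what is visible of it) and "bbox" ([left, top, right, bottom] in pixels, round what is visible of it).
The state is a dict: "time": time; "q": joint angles; "joint_velocities": joint speeds; "joint_torque": joint torques, N m; "position": TCP position; "tool_rot": TCP orientation; "ft_force": force on the tool from outside, world axes, zero at the start; "moment": the same for the moment, N m; "grip_width": finger opening in m.
Only numpy, scipy, OpenCV 4.12 (cv2) and the standard library are available. Lean on these libraries where they do the work, as an engineer would, in place of code of your own. Each camera call takes 0.05 s, during which the arm holds its last target.

## Task

The knob of the pan lid has been cast anew: lift the bar-topped knob out of the open mould and press it, bar upward, squarely down over the bare stud in the middle of the lid until it clicks on, then go on pressing so that the soft washer under it is clearly squeezed. Finish like that, with the fingers still holding the knob and still pressing it down. Leave the round-topped knob in its cavity and do not disturb the pepper mill and the tall tin.

Things in the scene. Friction and masses are not known exactly. Their poses are not given: they have to be found in the camera images.
- bar_knob: Black cast knob, 58 mm tall, about 70 g, bar upward in one mould cavity. Origin: centre of underside, z up. Round skirt 42 mm across, z 0 to 25 mm, its bore open below (25 mm wide at the lip, lowest 3 mm; 32 mm above; 22 mm deep). On top a flat-sided bar, 52 mm long along x, 20 mm thick along y, z 25 to 58 mm: grip it across y with fingertips above z 25 mm.
- mould: Grey open casting mould, fixed, 96 x 202 mm on plan, top face 30 mm high. Origin: centre of its underside, z up, long along y. Two round cavities 45 mm wide, 16 mm deep, centred at y = +45 and -45 mm; a knob standing in one has its underside 14 mm above the worktop.
- round_knob: Black cast knob with a round top, 52 mm tall, skirt 42 mm across, top 32 mm across, 70 g; stands in the other cavity of the mould. Origin: centre of its underside. To be left alone.
- pan: Pan, fixed, 170 mm across with two loop handles along its y (228 mm over them), covered by a lid that rises gently from 56 mm at the rim to 72 mm round the stud. Origin: centre of the pan's underside, z up.
- seat (a point): On the stud's axis at the height of the free washer's top, 78 mm above the pan's underside; z up. The knob is clicked on when its underside is less than 2.5 mm above this point (it is then loose by that much); at 0 it meets the washer, below 0 it squeezes it. The knob's turn about z does not matter.
- stud_tip (a point): Tip of the lid's upright steel stud, 15.5 mm above the seat. Stud 16 mm thick, nose tapered; four round spring catches stand out to 29 mm across, 10 mm above the seat. The knob's lip meets them with its underside 14.5 mm above the seat, takes about 7 to 12 N to pass; from about 9 mm down to 3 mm above the seat the force drops (click) and the catches pull the knob down.
- washer (a joint): Squeeze of the soft black washer (43 mm across, 25 mm hole) round the stud's foot, in m: 0 free, 0.005 fully squeezed, where it is hard. About 3 N for each mm; springs back when not pressed.
- mill: Pale turned pepper mill, 29 mm across, 97 mm tall, standing behind the work. Origin: centre of its underside. To be left alone.
- tin: Plain round lidded tin, 75 mm across, 116 mm tall, standing behind the work. Origin: centre of its underside. To be left alone.

How it is judged:
By the outcome, as a careful person would: the job done as asked, in the order asked, and still so for the second after the job is handed in, while the arm keeps its last pose, push and grip.
It also fails if it takes over 48 s, if anything falls off the work surface, if the arm or the gripper's body presses on something with over 40 N, if the wrist force passes 120 N, or if a joint passes its speed limit or range.

## Working session

There is one attempt and no reset: what is moved stays moved. The work goes in short steps, Python scripts to look and compute and a tool call to move; the robot and the scene stay as the last step left them, time stands still between calls to the robot, and variables do not carry over. Pictures are saved under pics/ and viewed, and the job is handed in when it is done.

Besides the shell and the picture viewer there is one more tool, called as name(argument=value, ...), one argument or row to a line, values as JSON. move_arm: Moves the arm, as the interface text tells. Its arguments: {"type":"object","properties":{"commands":{"type":"array","items":{"type":"array","items":{"type":"number"}}},"newtons":{"type":"number"}},"required":["commands"]}

```bash
mkdir -p pics
cat > h.py <<'E'
import numpy as np, cv2
from scipy.spatial.transform import Rotation as R
from rig import robot
def cam(n):
    o=robot.get_obs(); d=robot.camera(n)
    if n=='wrist':
        T=np.eye(4);T[:3,:3]=R.from_quat(o['tool_rot']).as_matrix();T[:3,3]=o['position']
        M=T@np.array(d['tool_from_camera']); d['xyz']=M[:3,3]; d['rotation']=M[:3,:3]
    return d
def onz(d,u,v,z):
    r=np.array(d['rotation'])@np.array([(u-d['cx'])/d['fx'],(v-d['cy'])/d['fy'],1])
    c=np.array(d['xyz']); return c+r*(z-c[2])/r[2]
def proj(d,p):
    q=np.array(d['rotation']).T@(np.array(p)-np.array(d['xyz'])); return q[0]/q[2]*d['fx']+d['cx'],q[1]/q[2]*d['fy']+d['cy']
def save(d,f): cv2.imwrite('pics/'+f+'.png',cv2.cvtColor(d['image'],cv2.COLOR_RGB2BGR))
E
python3 - <<'E'
from h import *
print(robot.get_obs())
for n in ('top','side','wrist'):
    d=cam(n); save(d,n+'0'); print(n,d['xyz'],np.array(d['rotation']).round(3).tolist(),d['fx'],d['cx'],d['cy'])
    for k in ('bar_knob','round_knob','mould','pan','stud_tip','washer','mill','tin'):
        for r in robot.regions_of(d,k)[:2]:
            ys,xs=np.nonzero(r['pixels']); print(n,k,round(r['p'],2),r['bbox'],xs.mean().round(1),ys.mean().round(1),len(xs))
E
```

```text
{'time': 0.0, 'q': array([ 1.15148408e+00,  5.28467467e-01,  1.43390003e+00, -1.36279412e-05,
        1.18136038e+00, -1.78486201e-01]), 'joint_velocities': array([ 0.00204019,  0.00123599, -0.00067361,  0.0005991 , -0.00103547,
       -0.0003411 ]), 'joint_torque': array([-3.54857693e-04, -4.40049827e+01, -1.76586592e+01,  6.34166342e-02,
        5.82642120e-02, -1.68457891e-04]), 'position': array([0.14875492, 0.60634975, 0.24657148]), 'tool_rot': array([ 0.08421463,  0.70220456, -0.08566015,  0.70176848]), 'ft_force': array([ 0.63859053,  0.13881454, -0.11484221]), 'moment': array([-0.00691587, -0.03707591,  0.03895935]), 'grip_width': 0.0869569884727904}
top [0.46667335 0.03023772 1.458018  ] [0.707, -0.705, 0.043, -0.033] 459.1091794381718 254.4282591437659 192.24489448426445
top bar_knob 0.71 [163.0, 233.4, 175.3, 250.4] 169.1 241.9 194
top round_knob 0.42 [192.6, 231.4, 207.3, 243.1] 198.9 237.0 144
top mould 0.65 [149.8, 221.4, 220.7, 259.8] 186.6 239.1 1686
top pan 0.6 [280.9, 197.2, 356.8, 254.3] 318.6 225.5 2736
top stud_tip 0.8 [283.4, 197.7, 356.0, 253.5] 319.1 225.4 280
[... 204 characters left out ...]
4 0.52856678] [-0.14, 0.829, -0.534, 0.094] 416.365876906406 255.44786601743672 192.0212441765931
side bar_knob 0.69 [279.8, 251.6, 302.7, 284.4] 289.9 267.0 542
side round_knob 0.82 [288.5, 236.3, 304.3, 254.7] 295.4 245.3 267
side mould 0.74 [265.1, 238.4, 319.9, 304.2] 292.3 277.2 2030
side pan 0.86 [288.6, 165.7, 342.2, 204.1] 313.9 185.2 1863
side pan 0.47 [165.4, 195.3, 199.4, 251.3] 182.5 222.5 1681
side stud_tip 0.65 [283.5, 165.0, 344.3, 204.1] 313.9 185.2 1893
side tin 0.77 [166.4, 196.4, 200.9, 250.1] 182.5 222.9 1701
wrist [0.0715555  0.62546927 0.38637951] [[0.239, 0.93, 0.28], [0.971, -0.229, -0.069], [-0.0, 0.288, -0.958]] 334.7840122962112 257.5167465549596 186.90433424963314
```

```bash
python3 - <<'E'
s=open('h.py').read()
s=s.replace("M[:3,:3]\n    return d","M[:3,:3]\n    else: d['rotation']=R.from_quat(d['rotation']).as_matrix() if np.size(d['rotation'])==4 else np.array(d['rotation'])\n    return d")
open('h.py','w').write(s)
E
python3 - <<'E'
from h import *
d=cam('top')
for n,u,v,z in (('bar',169.1,241.9,.055),('round',198.9,237,.055),('mould',186.6,239.1,.03),('pan',318.6,225.5,.06),('washer',318.6,225.1,.08),('tin',195.3,148.5,.116)): print(n,onz(d,u,v,z).round(4))
i=cv2.resize(d['image'][110:270,140:370],None,fx=3.4,fy=3.4,interpolation=cv2.INTER_CUBIC); cv2.imwrite('pics/topc.png',i[:,:,::-1])
s=cam('side')
for n,u,v,z in (('bar',289.9,267,.045),('pan',313.9,185.2,.06)): print(n,onz(s,u,v,z).round(4))
i=cv2.resize(s['image'][130:330,120:360],None,fx=3,fy=3,interpolation=cv2.INTER_CUBIC); cv2.imwrite('pics/sidec.png',i[:,:,::-1])
E
```

```text
bar [0.4668 0.2693 0.055 ]
round [0.4818 0.1794 0.055 ]
mould [0.4755 0.2199 0.03  ]
pan [ 0.5172 -0.1846  0.06  ]
washer [ 0.5177 -0.1815  0.08  ]
tin [0.7423 0.1874 0.116 ]
bar [0.4706 0.2697 0.045 ]
pan [ 0.5058 -0.118   0.06  ]
```

View pics/topc.png

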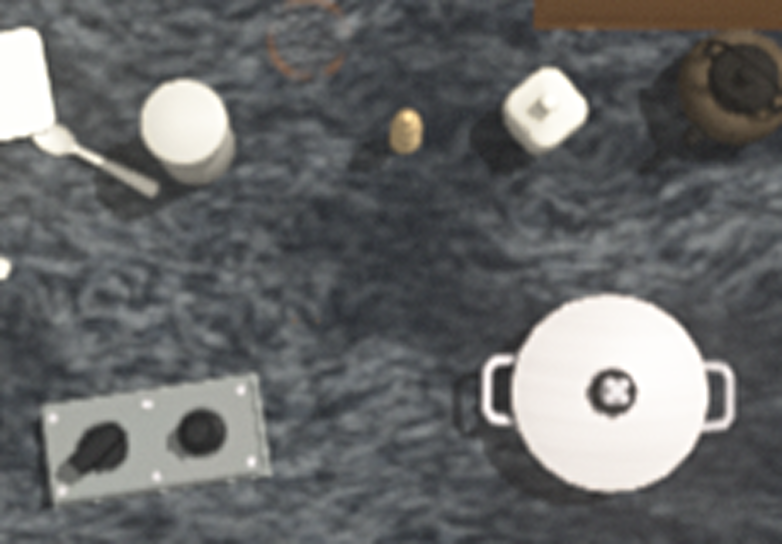

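View pics/sidec.png

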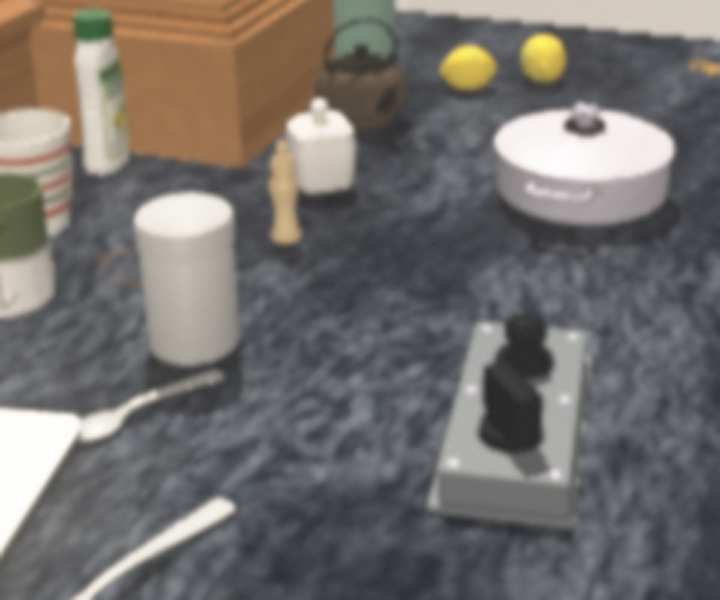

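```bash
cat >> h.py <<'E'
def totool(p):
    o=robot.get_obs(); M=R.from_quat(o['tool_rot']).as_matrix()
    return (M.T@(np.array(p)-o['position'])*1000).round(1)
def axes(): return R.from_quat(robot.get_obs()['tool_rot']).as_matrix().round(3)
E
python3 - <<'E'
from h import *
print(axes(), totool([.47,.255,.25]))
E
```

```text
[[ 0.     0.238  0.971]
 [-0.     0.971 -0.238]
 [-1.    -0.     0.   ]] [  -2.5 -265.3  395.6]
```

move_arm(
  commands=[
    [-1,0,-265,396,0],
    [-1,0,-265,396,0],
    [-1,0,-265,396,0],
    [-1,0,-265,396,0],
    [-1,0,-265,396,0],
    [-1,0,-265,396,0],
    [-1,0,-265,396,0],
    [-1,0,-265,396,0],
  ],
)

```text
time: 2.12
position: [0.3749, 0.3593, 0.2478]
tool_rot: [0.085, 0.702, -0.085, 0.702]
ft_force: [0.7, 0.4, -0.4]
grip_width: 0.0871
```

Run:
```python
from h import *
print(axes(), totool([.47,.255,.25]), robot.get_obs()['position'])
```

```text
[[ 0.001  0.238  0.971]
 [ 0.     0.971 -0.238]
 [-1.     0.001  0.   ]] [ -2.2 -78.6 117.2] [0.37493777 0.3593044  0.24781795]
```

move_arm(
  commands=[
    [-1,0,-78,117,0],
    [-1,0,-78,117,0],
    [-1,0,-78,117,0],
    [-1,0,-78,117,0],
    [-1,0,-78,117,0],
  ],
)

```text
time: 2.53
position: [0.4724, 0.2543, 0.2478]
tool_rot: [0.087, 0.701, -0.087, 0.703]
ft_force: [-0.2, 0.6, 0.4]
grip_width: 0.0869
```

```bash
cat > look.py <<'E'
import sys
from h import *
n,f=sys.argv[1:3]
d=cam(n); o=robot.get_obs(); print(o['position'],axes().tolist())
i=cv2.resize(d['image'],None,fx=1.5,fy=1.5); cv2.imwrite('pics/%s.png'%f,i[:,:,::-1])
np.save('d_%s.npy'%f,d,allow_pickle=True)
Z={'bar_knob':.07,'round_knob':.06,'mould':.03,'washer':.078,'stud_tip':.09,'pan':.06}
for k in sys.argv[3:]:
    for r in robot.regions_of(d,k)[:2]:
        ys,xs=np.nonzero(r['pixels']); print(k,round(r['p'],2),r['bbox'],xs.mean().round(1),ys.mean().round(1),len(xs),onz(d,xs.mean(),ys.mean(),Z[k]).round(4),cv2.minAreaRect(np.c_[xs,ys].astype(np.float32)))
        if r['p']>.4: np.save('m_%s_%s.npy'%(f,k),r['pixels']) if r is not None else 0
E
python3 look.py wrist w1 bar_knob round_knob mould
```

```text
[0.47034256 0.25577933 0.24760733] [[0.0, 0.242, 0.97], [0.0, 0.97, -0.242], [-1.0, 0.0, 0.0]]
bar_knob 0.71 [255.9, 133.2, 294.0, 189.8] 273.1 158.7 1705 [0.4639 0.2712 0.07  ] ((270.8235168457031, 158.2058868408203), (40.78292465209961, 55.642662048339844), 40.601295471191406)
round_knob 0.8 [175.8, 168.5, 218.1, 210.0] 197.0 187.9 1290 [0.4767 0.1889 0.06  ] ((196.8000030517578, 188.40000915527344), (36.671512603759766, 42.93250274658203), 26.56505012512207)
mould 0.87 [141.5, 96.3, 332.6, 233.0] 236.9 163.1 11952 [0.4678 0.2317 0.03  ] ((236.17327880859375, 165.61441040039062), (86.5794448852539, 180.16990661621094), 67.12633514404297)
```

View pics/w1.png

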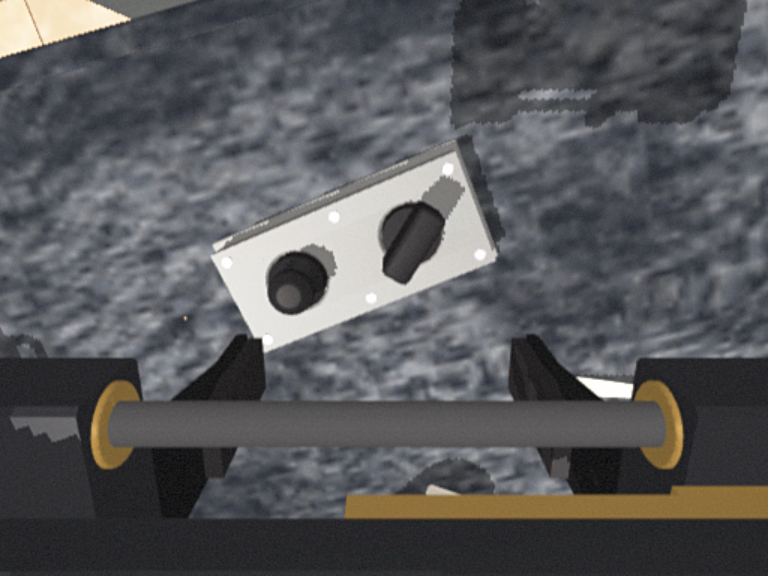

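Run:
```python
from h import *
d=np.load('d_w1.npy',allow_pickle=True).item()
i=d['image'][80:240,130:340]
i=np.clip(i.astype(float)**.6*255**.4*1.0,0,255).astype(np.uint8)
cv2.imwrite('pics/w1c.png',cv2.resize(i[40:120,100:180],None,fx=7.5,fy=7.5,interpolation=cv2.INTER_CUBIC)[:,:,::-1])
```

```text
(no output)
```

View pics/w1c.png

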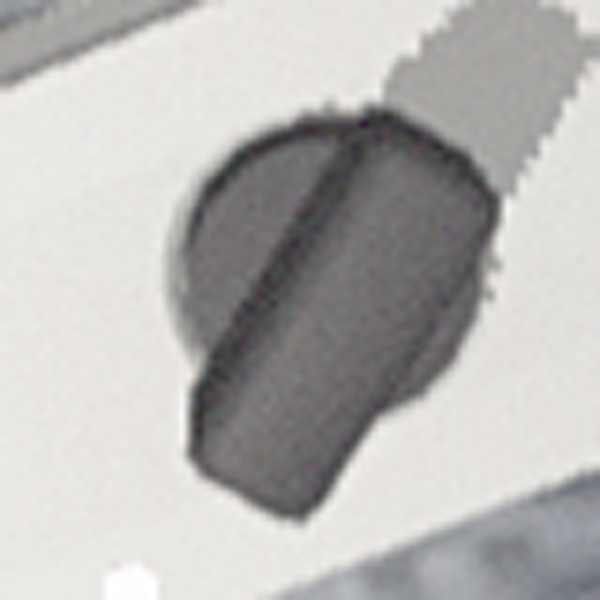

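Run:
```python
from h import *
d=np.load('d_w1.npy',allow_pickle=True).item()
P=[onz(d,230+u/7.5,120+v/7.5,.072)*1000 for u,v in((205,462),(300,517),(495,215),(375,112))]
P=[p[:2] for p in P]
print(np.round(P,1),np.mean(P,0)); A,B,C,D=P
for a,b in((A,B),(D,C),(A,D),(B,C)): print(np.linalg.norm(b-a),np.degrees(np.arctan2(*(b-a)[::-1])))
# model overlay fit
img=d['image'].copy()
big=cv2.resize(img[120:200,230:310],None,fx=7.5,fy=7.5,interpolation=cv2.INTER_CUBIC)
def draw(cx,cy,th,col):
    c,s=np.cos(th),np.sin(th)
    f=lambda x,y,z:tuple(int(t) for t in (np.array(proj(d,[cx+c*x-s*y,cy+s*x+c*y,z]))-[230,120])*7.5)
    for z in(.039,.072):
        cv2.polylines(big,[np.array([f(.026*a,.01*b,z) for a,b in((1,1),(1,-1),(-1,-1),(-1,1))])],True,col,1)
    for z in (.030,.039): cv2.polylines(big,[np.array([f(.021*np.cos(t),.021*np.sin(t),z) for t in np.linspace(0,6.28,40)])],True,(0,0,255),1)
m=np.mean(P,0)/1000
draw(m[0],m[1],np.arctan2(*(C-B)[::-1])*.5+.5*np.arctan2(*(D-A)[::-1]),(255,0,0))
cv2.imwrite('pics/ov1.png',big[:,:,::-1])
```

```text
[[481.9 251. ]
 [492.2 261.3]
 [459.4 294.6]
 [443.  282.8]] [469.14459119 272.40958158]
14.53633214955198 44.78962461643271
20.175985857633048 35.72895258747854
50.20992187682805 140.8059462970118
46.756217845432914 134.63606777223478
```

View pics/ov1.png

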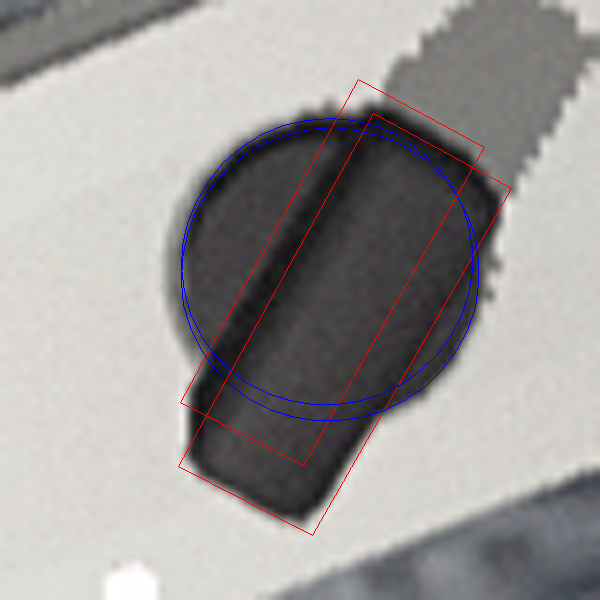

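Run:
```python
from h import *
print(axes(), totool([.469,.273,.15]))
```

```text
[[-0.001  0.238  0.971]
 [ 0.     0.971 -0.238]
 [-1.    -0.    -0.001]] [97.4 15.  -2.3]
```

move_arm(
  commands=[
    [-1,30,15,-2,7],
    [-1,60,15,-2,14],
    [-1,85,15,-2,21],
    [-1,97,15,-2,28],
    [-1,97,15,-2,28],
    [-1,97,15,-2,28],
  ],
)

```text
time: 3.23
position: [0.4692, 0.2733, 0.1502]
tool_rot: [0.25, 0.662, -0.251, 0.661]
ft_force: [-0.5, -0.3, 0.7]
grip_width: 0.087
```

```bash
python3 look.py wrist w2 bar_knob round_knob
python3 - <<'E'
from h import *
d=np.load('d_w2.npy',allow_pickle=True).item()
big=cv2.resize(np.clip(d['image'].astype(float)*1.5,0,255).astype(np.uint8),None,fx=1.5,fy=1.5)
cx,cy,th=.469,.273,np.radians(138)
c,s=np.cos(th),np.sin(th)
f=lambda x,y,z:tuple(int(t) for t in np.array(proj(d,[cx+c*x-s*y,cy+s*x+c*y,z]))*1.5)
for z in(.039,.072):
    cv2.polylines(big,[np.array([f(.026*a,.01*b,z) for a,b in((1,1),(1,-1),(-1,-1),(-1,1))])],True,(255,0,0),1)
cv2.polylines(big,[np.array([f(.021*np.cos(t),.021*np.sin(t),.039) for t in np.linspace(0,6.28,40)])],True,(0,0,255),1)
cv2.imwrite('pics/ov2.png',big[:,:,::-1])
E
```

```text
[0.47015329 0.27334265 0.15111686] [[0.001, 0.663, 0.749], [0.0, 0.749, -0.663], [-1.0, 0.001, 0.0]]
bar_knob 0.9 [228.2, 161.6, 283.3, 241.3] 257.7 198.3 3093 [0.4647 0.2762 0.07  ] ((257.5, 201.5), (79.0, 53.0), 90.0)
round_knob 0.72 [176.1, 247.9, 215.8, 305.1] 193.2 259.2 873 [0.4713 0.2046 0.06  ] ((195.0, 272.5), (59.0, 40.0), 90.0)
```

View pics/ov2.png

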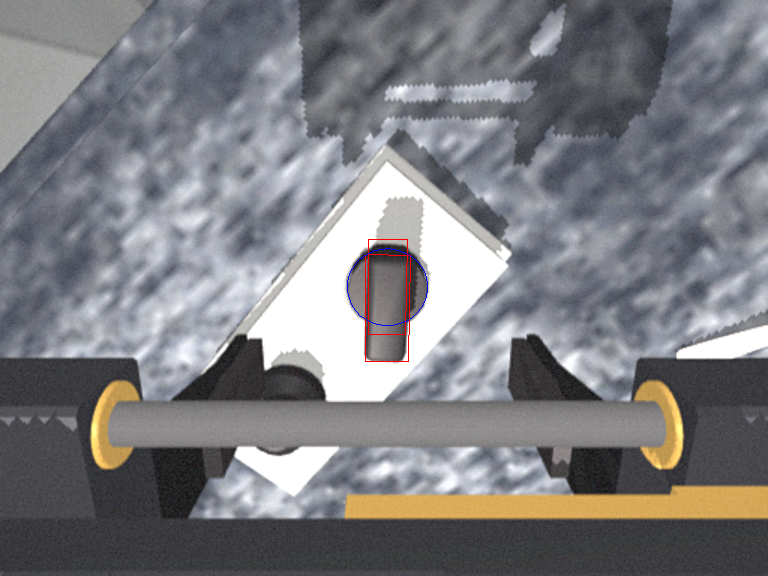

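move_arm(
  commands=[
    [-1,40,0,0,0],
    [-1,70,0,0,0],
    [-1,82,0,0,0],
    [-1,82,0,0,0],
    [0.2,82,0,0,0],
    [0.5,82,0,0,0],
    [0.8,82,0,0,0],
    [0.8,82,0,0,0],
  ],
  newtons=15,
)

```text
time: 4.05
position: [0.4715, 0.2726, 0.0701]
tool_rot: [0.253, 0.66, -0.251, 0.662]
ft_force: [-0.2, -1.0, -0.2]
grip_width: 0.0682
```

move_arm(
  commands=[
    [1,0,0,0,0],
    [1,0,0,0,0],
    [1,0,0,0,0],
    [1,0,0,0,0],
  ],
  newtons=60,
)

```text
time: 4.38
position: [0.4706, 0.2722, 0.0687]
tool_rot: [0.252, 0.661, -0.252, 0.661]
ft_force: [0.9, 0.7, -0.2]
grip_width: 0.0412
```

move_arm(
  commands=[
    [1,0,0,0,0],
    [1,0,0,0,0],
    [1,0,0,0,0],
    [1,0,0,0,0],
    [1,0,0,0,0],
    [1,0,0,0,0],
  ],
  newtons=60,
)

```text
time: 4.88
position: [0.4705, 0.2722, 0.0685]
tool_rot: [0.252, 0.661, -0.252, 0.661]
ft_force: [0.8, -0.3, -0.9]
grip_width: 0.0199
```

```bash
python3 look.py wrist w3 bar_knob
```

```text
[0.47048682 0.27225061 0.06847918] [[-0.0, 0.666, 0.746], [-0.0, 0.746, -0.666], [-1.0, -0.0, -0.0]]
bar_knob 0.59 [223.0, 191.5, 290.4, 313.1] 257.4 238.4 4197 [0.4596 0.2809 0.07  ] ((257.0, 252.5), (121.0, 68.0), 90.0)
```

View pics/w3.png

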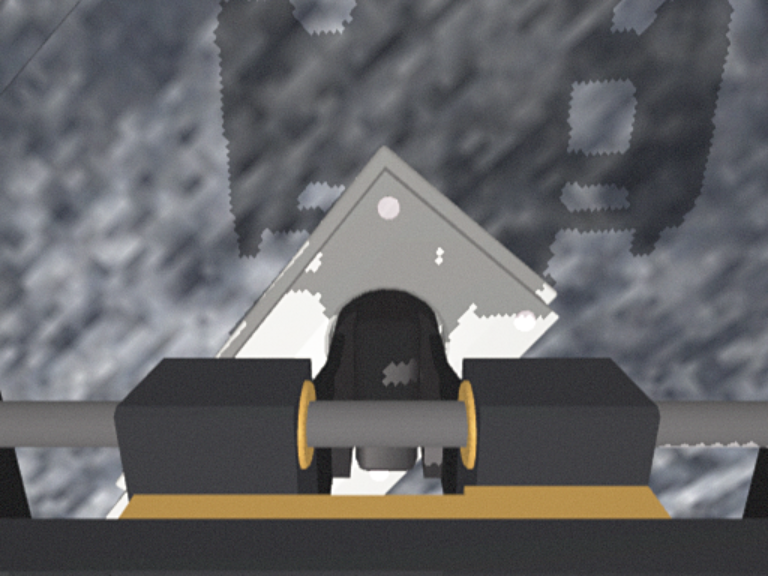

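```bash
cat > ov.py <<'E'
import sys
from h import *
def ov(d,cx,cy,zu,th,x0,x1,y0,y1,k,f,gain=2.5):
    big=cv2.resize(np.clip(d['image'][y0:y1,x0:x1].astype(float)*gain,0,255).astype(np.uint8),None,fx=k,fy=k,interpolation=cv2.INTER_CUBIC)
    c,s=np.cos(th),np.sin(th)
    g=lambda x,y,z:tuple(int(t) for t in (np.array(proj(d,[cx+c*x-s*y,cy+s*x+c*y,zu+z]))-[x0,y0])*k)
    for z in(.025,.058):
        cv2.polylines(big,[np.array([g(.026*a,.01*b,z) for a,b in((1,1),(1,-1),(-1,-1),(-1,1))])],True,(255,0,0),1)
    for z in (0,.025): cv2.polylines(big,[np.array([g(.021*np.cos(t),.021*np.sin(t),z) for t in np.linspace(0,6.28,40)])],True,(0,255,0),1)
    cv2.imwrite('pics/%s.png'%f,big[:,:,::-1])
E
python3 - <<'E'
from ov import *
d=np.load('d_w3.npy',allow_pickle=True).item()
ov(d,.4705,.2722,.014,np.radians(138.2),200,320,180,330,4,'ov3',4)
E
```

```text
(no output)
```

View pics/ov3.png

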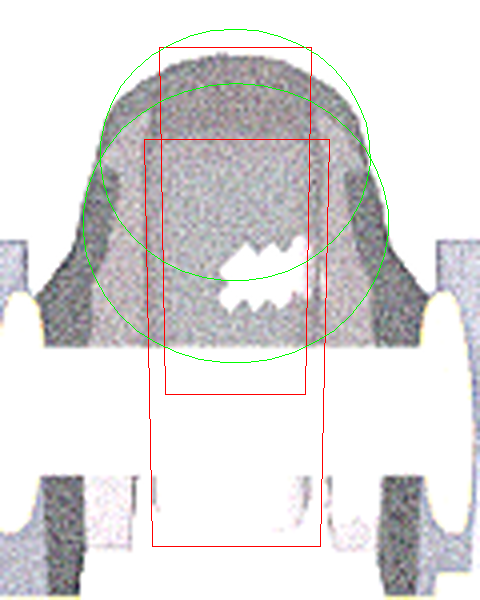

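move_arm(
  commands=[
    [1,-15,0,0,0],
    [1,-40,0,0,0],
    [1,-80,0,0,0],
    [1,-120,0,0,0],
    [1,-160,0,0,0],
    [1,-180,0,0,0],
    [1,-180,0,0,0],
  ],
)

```text
time: 5.57
position: [0.4733, 0.2733, 0.254]
tool_rot: [0.255, 0.657, -0.25, 0.664]
ft_force: [1.5, 0.4, -1.2]
grip_width: 0.0199
```

```bash
python3 look.py side s4 bar_knob round_knob
python3 - <<'E'
from h import *
o=robot.get_obs();print(totool([.555,-.215,.25]),o['grip_width'],o['q'])
E
```

```text
[0.4717134  0.27271156 0.25110654] [[0.006, 0.666, 0.746], [0.002, 0.746, -0.666], [-1.0, 0.005, 0.003]]
bar_knob 0.73 [278.3, 167.5, 305.1, 203.5] 292.7 187.0 597 [ 0.5535 -0.0646  0.07  ] ((291.4695129394531, 184.27439880371094), (22.638463973999023, 36.44240951538086), 6.340191841125488)
round_knob 0.77 [286.6, 239.1, 305.6, 259.0] 294.8 246.7 318 [0.4749 0.2155 0.06  ] ((294.5, 246.5), (21.0, 17.0), 90.0)
[  -2.3 -305.9  388.3] 0.01956315134591755 [ 3.18886136e-01  4.17535623e-01  1.63869132e+00 -6.46234349e-05
  1.08771136e+00 -5.22383373e-01]
```

View pics/s4.png

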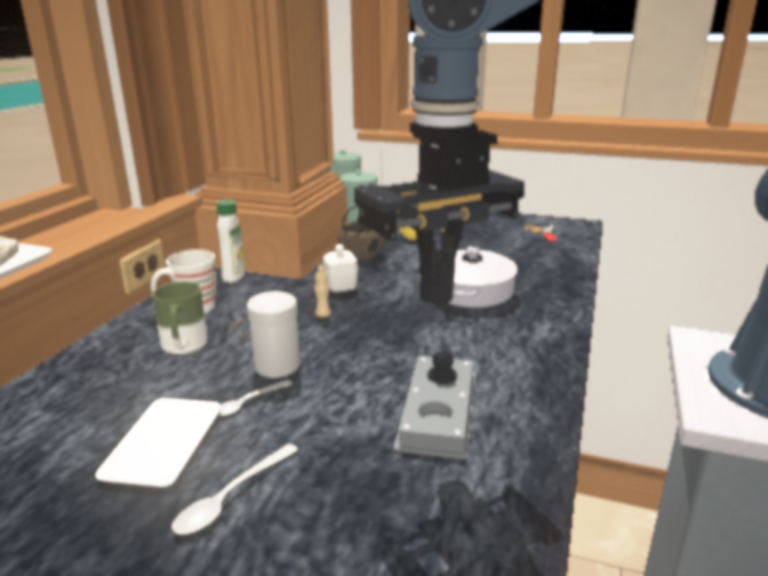

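move_arm(
  commands=[
    [1,0,-306,388,0],
    [1,0,-306,388,0],
    [1,0,-306,388,0],
    [1,0,-306,388,0],
    [1,0,-306,388,0],
    [1,0,-306,388,0],
    [1,0,-306,388,0],
    [1,0,-306,388,0],
  ],
)

```text
time: 6.38
position: [0.5265, -0.0577, 0.2459]
tool_rot: [0.252, 0.663, -0.252, 0.658]
ft_force: [0.6, -0.0, -1.2]
grip_width: 0.0196
```

Run:
```python
from h import *
o=robot.get_obs();print(axes(),o['position'],totool([.555,-.215,.25]),o['grip_width'],o['q'])
```

```text
[[-0.006  0.667  0.745]
 [ 0.002  0.745 -0.667]
 [-1.    -0.002 -0.005]] [ 0.52645475 -0.0576558   0.24586131] [ -4.6 -98.3 126.2] 0.01957739623780252 [-3.20324245e-01  4.03881909e-01  1.66916324e+00  1.78590524e-04
  1.07441983e+00 -1.16146143e+00]
```

move_arm(
  commands=[
    [1,0,-98,126,0],
    [1,0,-98,126,0],
    [1,0,-98,126,0],
    [1,0,-98,126,0],
    [1,0,-98,126,0],
    [1,0,-98,126,0],
    [1,0,-98,126,0],
  ],
)

```text
time: 6.97
position: [0.5551, -0.2121, 0.246]
tool_rot: [0.253, 0.663, -0.252, 0.658]
ft_force: [-0.4, 1.0, -0.1]
grip_width: 0.0195
```

```bash
python3 look.py wrist w5 washer stud_tip pan bar_knob
```

```text
[ 0.55531614 -0.21141237  0.24653728] [[-0.004, 0.666, 0.746], [0.003, 0.746, -0.666], [-1.0, -0.0, -0.005]]
washer 0.62 [232.2, 103.7, 275.4, 147.7] 254.7 125.7 899 [ 0.5185 -0.184   0.078 ] ((254.0, 126.5), (45.0, 44.0), 90.0)
pan 0.9 [155.9, 23.9, 359.6, 206.7] 254.8 114.5 26937 [ 0.5121 -0.1782  0.06  ] ((258.95709228515625, 116.49346923828125), (181.2529296875, 201.6222686767578), 89.18154907226562)
pan 0.75 [223.5, 187.6, 293.8, 315.0] 257.4 237.2 4508 [ 0.6086 -0.2614  0.06  ] ((257.5, 250.5), (125.0, 69.0), 90.0)
bar_knob 0.89 [224.5, 188.6, 289.3, 315.7] 257.4 237.3 4517 [ 0.6053 -0.2584  0.07  ] ((262.5582275390625, 250.57191467285156), (126.26805877685547, 68.58552551269531), 80.7538833618164)
```

View pics/w5.png

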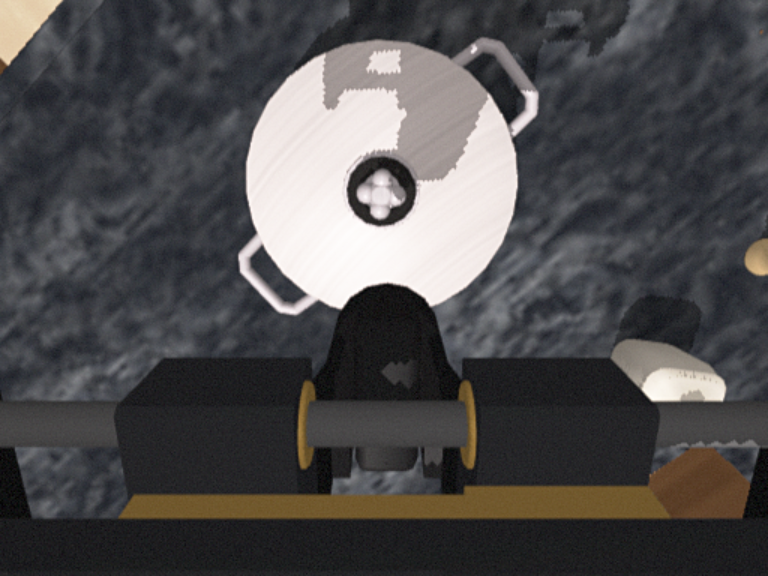

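Run:
```python
from ov import *
d=np.load('d_w5.npy',allow_pickle=True).item()
o=robot.get_obs();p=o['position']
ov(d,p[0],p[1],p[2]-.0545,np.radians(138.2),205,310,180,330,4,'ov5',4)
k=8;x0,y0=215,85
big=cv2.resize(d['image'][y0:165,x0:295],None,fx=k,fy=k,interpolation=cv2.INTER_CUBIC)
def circ(cx,cy,r,z,col): cv2.polylines(big,[np.array([((np.array(proj(d,[cx+r*np.cos(t),cy+r*np.sin(t),z]))-[x0,y0]+.5)*k).astype(int) for t in np.linspace(0,6.28,60)])],True,col,1)
cx,cy=.5185,-.1840
circ(cx,cy,.0215,.078,(255,0,0));circ(cx,cy,.0145,.088,(0,255,0));circ(cx,cy,.008,.0935,(0,0,255))
cv2.imwrite('pics/ov5b.png',big[:,:,::-1])
```

```text
(no output)
```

View pics/ov5.png

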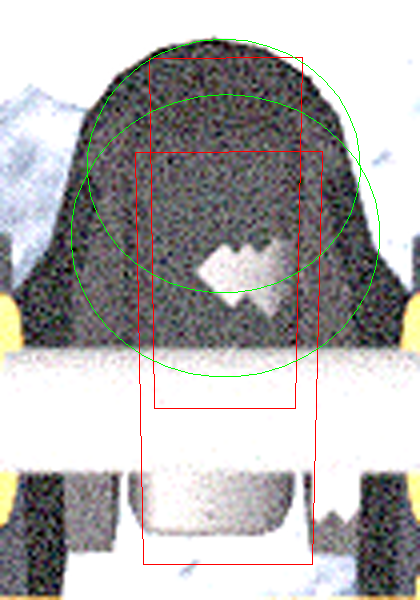

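View pics/ov5b.png

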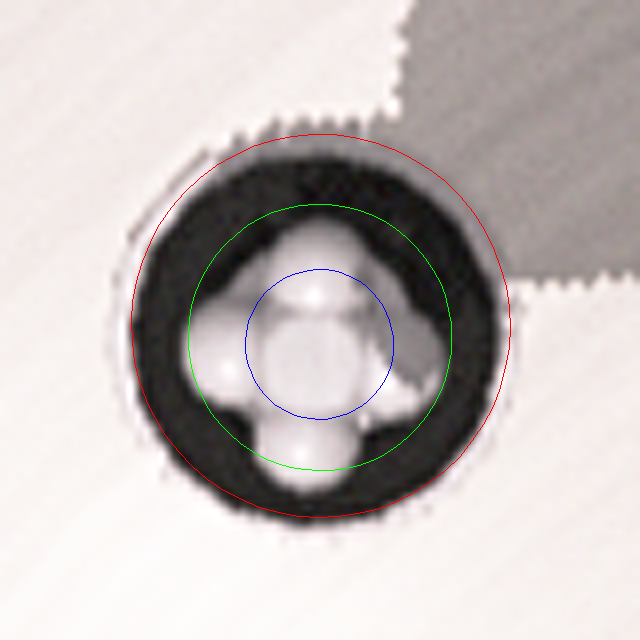

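```bash
python3 look.py wrist w6 washer
python3 - <<'E'
from ov import *
o=robot.get_obs();p=o['position'];print(p,R.from_quat(o['tool_rot']).as_matrix().round(4).tolist())
d=np.load('d_w6.npy',allow_pickle=True).item()
ov(d,p[0],p[1],p[2]-.0545,np.radians(138.2),205,310,180,330,4,'ov6',4)
k=8;x0,y0=215,85
big=cv2.resize(d['image'][y0:165,x0:295],None,fx=k,fy=k,interpolation=cv2.INTER_CUBIC)
def circ(cx,cy,r,z,col): cv2.polylines(big,[np.array([((np.array(proj(d,[cx+r*np.cos(t),cy+r*np.sin(t),z]))-[x0,y0]+.5)*k).astype(int) for t in np.linspace(0,6.28,60)])],True,col,1)
cx,cy=.5194,-.1856
circ(cx,cy,.0215,.078,(255,0,0));circ(cx,cy,.0145,.088,(0,255,0));circ(cx,cy,.008,.0935,(0,0,255))
cv2.imwrite('pics/ov6b.png',big[:,:,::-1])
E
```

```text
[ 0.55660884 -0.21180016  0.24859721] [[-0.0, 0.665, 0.747], [0.0, 0.747, -0.665], [-1.0, -0.0, -0.0]]
[ 0.55670791 -0.21203118  0.24871401] [[0.0001, 0.6654, 0.7465], [-0.0, 0.7465, -0.6654], [-1.0, 0.0, 0.0]]
```

View pics/ov6.png

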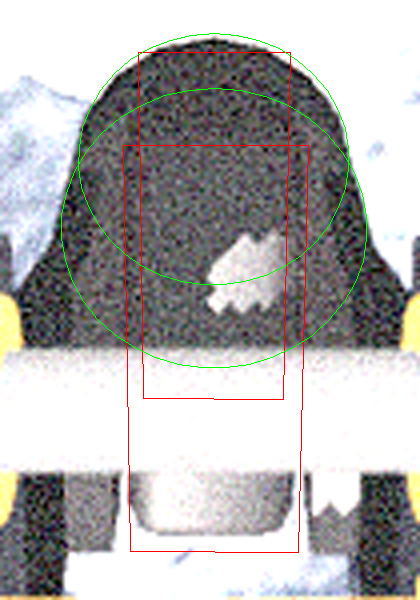

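View pics/ov6b.png

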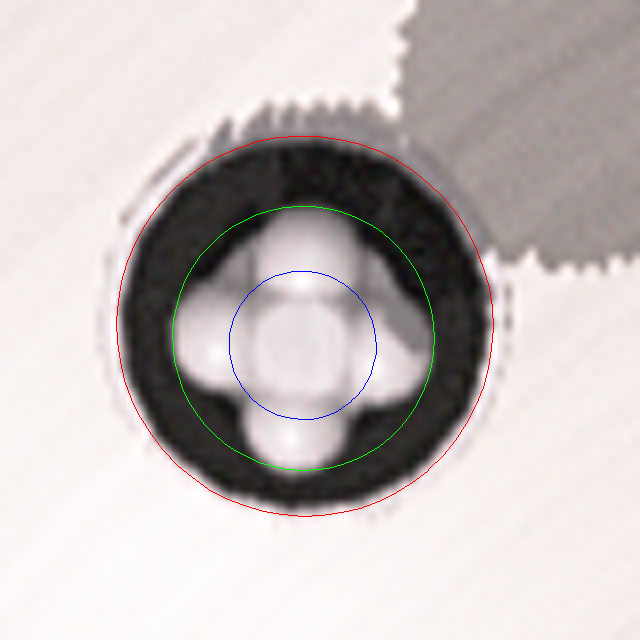

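Run:
```python
from h import *
print(totool([.5191,-.1859,.165]))
```

```text
[ 83.7  -5.5 -45.5]
```

move_arm(
  commands=[
    [1,10,-3,-25,0],
    [1,40,-5.5,-45.5,0],
    [1,70,-5.5,-45.5,0],
    [1,84,-5.5,-45.5,0],
    [1,84,-5.5,-45.5,0],
    [1,84,-5.5,-45.5,0],
    [1,84,-5.5,-45.5,0],
    [1,84,-5.5,-45.5,0],
  ],
)

```text
time: 7.98
position: [0.5204, -0.1875, 0.1661]
tool_rot: [0.252, 0.659, -0.252, 0.662]
ft_force: [-0.4, -0.1, -1.2]
grip_width: 0.0196
```

```bash
python3 look.py side s7; python3 look.py wrist w7;python3 - <<'E'
from ov import *
o=robot.get_obs();p=o['position'];print(p,axes().tolist(),totool([.5191,-.1859,.1325]),o['ft_force'],o['time'])
d=np.load('d_s7.npy',allow_pickle=True).item()
ov(d,p[0],p[1],p[2]-.0545,np.radians(138.2),270,360,120,220,6,'ov7',2)
b=cv2.imread('pics/ov7.png')
for c,r,z in(((.5191,-.1859),.008,.0935),((.5191,-.1859),.0145,.088),((.5191,-.1859),.0215,.078)):
    cv2.polylines(b,[np.array([((np.array(proj(d,[c[0]+r*np.cos(t),c[1]+r*np.sin(t),z]))-[270,120]+.5)*6).astype(int) for t in np.linspace(0,6.28,60)])],True,(255,0,255),1)
cv2.imwrite('pics/ov7.png',b)
E
```

```text
[ 0.52018837 -0.18745243  0.16602482] [[0.003, 0.666, 0.746], [-0.002, 0.746, -0.666], [-1.0, 0.001, 0.003]]
[ 0.52001063 -0.18741097  0.16587171] [[0.003, 0.666, 0.746], [-0.002, 0.746, -0.666], [-1.0, 0.001, 0.003]]
[ 0.52001063 -0.18741097  0.16587171] [[0.003, 0.666, 0.746], [-0.002, 0.746, -0.666], [-1.0, 0.001, 0.003]] [33.4  0.5 -1.8] [ 0.59593001 -0.28251012 -1.04454552] 8.0833
```

View pics/ov7.png

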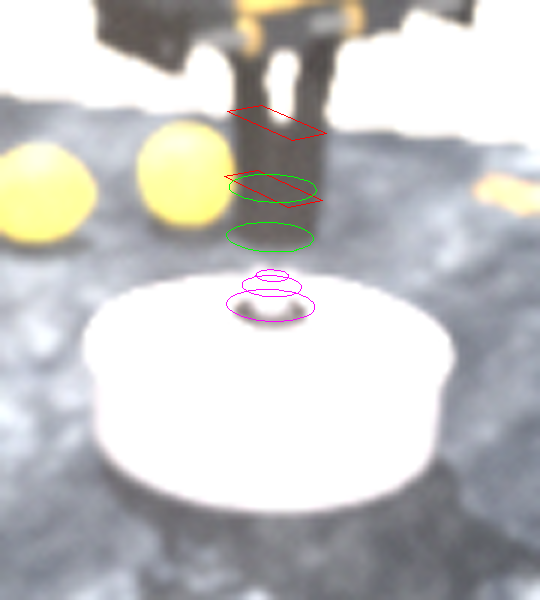

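View pics/w7.png

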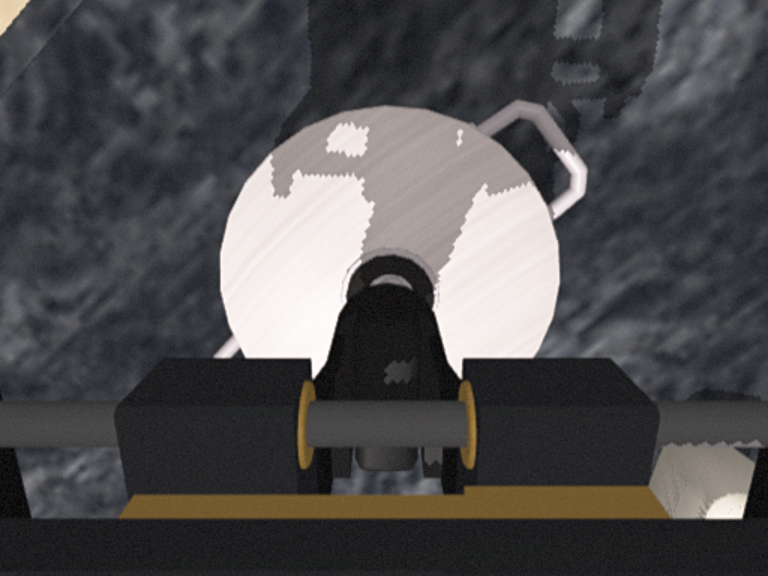

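Run:
```python
from ov import *
d=robot.camera('side'); 
i=d['image'][140:185,295:335].astype(float); i=255*(i/255)**.6
cv2.imwrite('pics/s7z.png',cv2.resize(i.astype(np.uint8),None,fx=13,fy=13,interpolation=cv2.INTER_CUBIC)[:,:,::-1])
```

```text
(no output)
```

View pics/s7z.png

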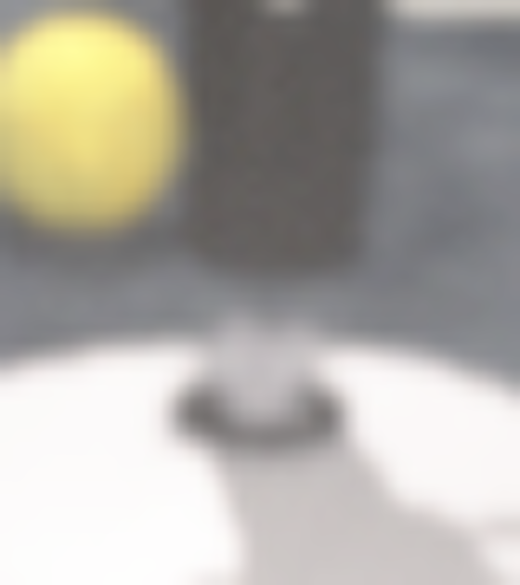

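```bash
python3 look.py wrist w8;python3 - <<'E'
from ov import *
o=robot.get_obs();p=o['position'];print(p,axes().tolist())
d=np.load('d_w8.npy',allow_pickle=True).item()
ov(d,p[0],p[1],p[2]-.0545,np.radians(138.2),200,320,150,330,4,'ov8',2)
b=cv2.imread('pics/ov8.png')
for c,r,z in(((.5191,-.1859),.008,.0935),((.5191,-.1859),.0145,.088),((.5191,-.1859),.0215,.078)):
    cv2.polylines(b,[np.array([((np.array(proj(d,[c[0]+r*np.cos(t),c[1]+r*np.sin(t),z]))-[200,150]+.5)*4).astype(int) for t in np.linspace(0,6.28,60)])],True,(255,0,255),1)
cv2.imwrite('pics/ov8.png',b[:600])
s=cam('side'); print(s['rotation'].round(3))
E
```

```text
[ 0.51958571 -0.18721249  0.16546908] [[0.002, 0.667, 0.746], [-0.001, 0.746, -0.667], [-1.0, 0.0, 0.002]]
[ 0.51958571 -0.18721249  0.16546908] [[0.002, 0.667, 0.746], [-0.001, 0.746, -0.667], [-1.0, 0.0, 0.002]]
[[-0.943 -0.131  0.305]
 [-0.332  0.391 -0.858]
 [-0.007 -0.911 -0.413]]
```

View pics/ov8.png

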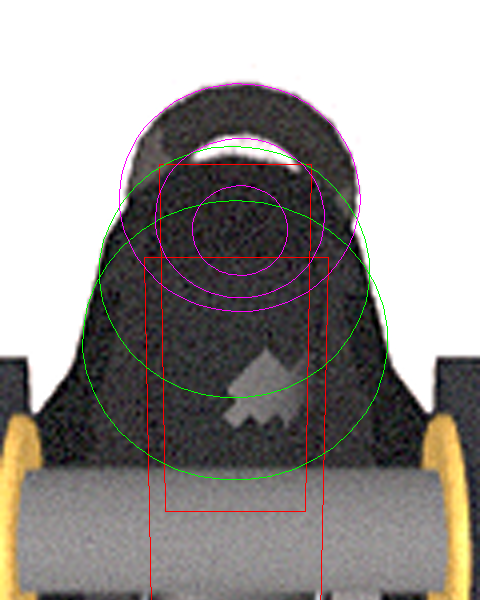

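Run:
```python
from ov import *
d=cam('side'); g=d['image'].mean(2).round().astype(int)
print('cols',list(range(302,330)))
for v in list(range(150,178)): print(v,g[v,302:330].tolist())
o=robot.get_obs();p=o['position'];print(p)
for q in ((p[0],p[1],p[2]-.0545),(p[0],p[1],p[2]-.03),(.5191,-.1859,.078),(.5191,-.1859,.0935)): print(np.round(proj(d,q),1))
```

```text
cols [302, 303, 304, 305, 306, 307, 308, 309, 310, 311, 312, 313, 314, 315, 316, 317, 318, 319, 320, 321, 322, 323, 324, 325, 326, 327, 328, 329]
150 [172, 165, 161, 157, 149, 135, 107, 73, 52, 48, 46, 47, 50, 51, 49, 46, 48, 48, 49, 50, 50, 55, 65, 74, 79, 80, 83, 87]
151 [168, 163, 159, 154, 147, 131, 104, 74, 56, 47, 46, 48, 49, 50, 49, 48, 48, 49, 48, 48, 50, 55, 68, 75, 79, 81, 81, 85]
152 [162, 156, 154, 150, 141, 123, 95, 69, 53, 49, 48, 49, 49, 48, 48, 49, 48, 49, 49, 50, 50, 57, 70, 79, 82, 80, 81, 83]
153 [152, 149, 148, 144, 132, 110, 83, 64, 53, 49, 51, 49, 49, 49, 51, 48, 49, 49, 49, 49, 51, 60, 73, 82, 83, 81, 80, 78]
154 [143, 143, 140, 131, 117, 97, 75, 60, 51, 51, 51, 50, 51, 50, 50, 50, 51, 50, 49, 50, 53, 61, 73, 80, 81, 80, 78, 77]
155 [133, 132, 125, 114, 98, 84, 71, 58, 51, 51, 51, 50, 52, 51, 50, 51, 50, 51, 50, 50, 53, 63, 75, 78, 79, 79, 76, 75]
156 [114, 111, 104, 91, 78, 72, 67, 57, 51, 50, 50, 51, 52, 50, 51, 51, 51, 52, 49, 51, 55, 66, 77, 81, 79, 76, 74, 74]
157 [90, 88, 80, 71, 66, 63, 61, 54, 50, 51, 52, 52, 51, 50, 51, 51, 51, 52, 49, 50, 57, 68, 79, 
[... 2089 characters left out ...]
, 246, 246, 246, 246, 246]
174 [249, 249, 249, 248, 246, 238, 224, 202, 171, 136, 112, 107, 105, 101, 102, 108, 113, 122, 134, 155, 189, 223, 239, 244, 246, 246, 246, 246]
175 [250, 250, 249, 249, 248, 247, 244, 238, 221, 180, 146, 137, 136, 134, 135, 138, 143, 149, 154, 159, 171, 196, 226, 241, 245, 246, 246, 245]
176 [250, 250, 250, 249, 249, 249, 249, 248, 240, 211, 171, 158, 156, 155, 156, 158, 159, 162, 162, 161, 163, 176, 207, 234, 244, 245, 245, 245]
177 [250, 250, 250, 250, 250, 250, 251, 250, 247, 230, 190, 167, 164, 164, 164, 165, 164, 165, 165, 164, 162, 168, 188, 222, 236, 241, 242, 243]
[ 0.51932805 -0.18707046  0.16506375]
[315.2 159.8]
[315.7 151.9]
[314.6 170.4]
[314.9 165.4]
```

Run:
```python
from h import *
o=robot.get_obs();print(totool([.5191,-.1859,.1325]),o['ft_force'],o['position'],axes())
```

```text
[32.6  0.7 -1. ] [ 0.06678855 -0.68462058 -1.03797814] [ 0.51932805 -0.18707046  0.16506375] [[ 0.001  0.667  0.745]
 [-0.001  0.745 -0.667]
 [-1.     0.     0.001]]
```

move_arm(
  commands=[
    [1,0,0,0,0],
    [1,0,0,0,0],
    [1,0,0,0,0],
    [1,0,0,0,0],
    [1,0,0,0,0],
    [1,0,0,0,0],
  ],
)

```text
time: 8.78
position: [0.5191, -0.1869, 0.1645]
tool_rot: [0.252, 0.661, -0.252, 0.661]
ft_force: [0.0, 0.4, -1.0]
grip_width: 0.0196
```

Run:
```python
from h import *
o=robot.get_obs();print(totool([.5191,-.1859,.1325]),o['ft_force'],o['position'])
```

```text
[32.   0.8 -0.6] [ 0.00565207  0.44217573 -1.04760673] [ 0.51905463 -0.18690976  0.16450552]
```

move_arm(
  commands=[
    [1,4,1.2,-0.8,0],
    [1,9,1.2,-0.8,0],
    [1,13,1.2,-0.8,0],
    [1,15,1.2,-0.8,0],
    [1,16,1.2,-0.8,0],
    [1,16,1.2,-0.8,0],
    [1,16,1.2,-0.8,0],
    [1,16,1.2,-0.8,0],
  ],
)

```text
time: 9.45
position: [0.5194, -0.1856, 0.1487]
tool_rot: [0.252, 0.66, -0.252, 0.661]
ft_force: [-0.3, 0.2, -0.4]
grip_width: 0.0193
```

move_arm(
  commands=[
    [1,1,0,0,0],
    [1,2,0,0,0],
    [1,3,0,0,0],
    [1,4,0,0,0],
    [1,4,0,0,0],
    [1,4,0,0,0],
  ],
)

```text
time: 9.95
position: [0.52, -0.1857, 0.1452]
tool_rot: [0.252, 0.66, -0.252, 0.661]
ft_force: [1.5, 1.1, 4.8]
grip_width: 0.0194
```

move_arm(
  commands=[
    [1,1,0,0,0],
    [1,2,0,0,0],
    [1,3,0,0,0],
    [1,3,0,0,0],
    [1,3,0,0,0],
  ],
)

```text
time: 10.37
position: [0.5199, -0.1856, 0.1418]
tool_rot: [0.252, 0.66, -0.252, 0.661]
ft_force: [1.4, 0.5, 2.8]
grip_width: 0.0199
```

move_arm(
  commands=[
    [1,1,0,0,0],
    [1,2,0,0,0],
    [1,3,0,0,0],
    [1,3,0,0,0],
    [1,3,0,0,0],
  ],
)

```text
time: 10.78
position: [0.5194, -0.1855, 0.1373]
tool_rot: [0.252, 0.661, -0.252, 0.66]
ft_force: [5.1, 0.3, -9.3]
grip_width: 0.0195
```

move_arm(
  commands=[
    [1,1,0,0,0],
    [1,2,0,0,0],
    [1,3,0,0,0],
    [1,4,0,0,0],
    [1,5,0,0,0],
    [1,5,0,0,0],
    [1,5,0,0,0],
  ],
)

```text
time: 11.37
position: [0.5184, -0.1852, 0.1336]
tool_rot: [0.252, 0.661, -0.252, 0.66]
ft_force: [-0.2, 0.3, -2.1]
grip_width: 0.0198
```

move_arm(
  commands=[
    [1,1,0,0,0],
    [1,2,0,0,0],
    [1,2,0,0,0],
    [1,2,0,0,0],
  ],
)

```text
time: 11.7
position: [0.5188, -0.1853, 0.1317]
tool_rot: [0.252, 0.661, -0.252, 0.66]
ft_force: [-2.6, -0.2, 1.9]
grip_width: 0.0195
```

move_arm(
  commands=[
    [1,1,0,0,0],
    [1,2,0,0,0],
    [1,3,0,0,0],
    [1,3,0,0,0],
    [1,3,0,0,0],
    [1,3,0,0,0],
  ],
)

```text
time: 12.2
position: [0.5189, -0.1853, 0.1293]
tool_rot: [0.252, 0.661, -0.252, 0.66]
ft_force: [-2.9, 1.1, 7.9]
grip_width: 0.0195
```

```bash
python3 look.py side s9 >/dev/null; python3 look.py wrist w9 round_knob;python3 - <<'E'
from h import *
o=robot.get_obs();print(o['ft_force'],o['position'],o['moment'],o['grip_width'],axes().tolist())
d=np.load('d_s9.npy',allow_pickle=True).item()
i=d['image'][130:205,275:355].astype(float); i=255*(i/255)**.6
cv2.imwrite('pics/s9z.png',cv2.resize(i.astype(np.uint8),None,fx=8,fy=8,interpolation=cv2.INTER_CUBIC)[:,:,::-1])
E
```

```text
[ 0.51891002 -0.18530966  0.12935467] [[-0.001, 0.666, 0.746], [0.0, 0.746, -0.666], [-1.0, -0.0, -0.001]]
round_knob 0.65 [222.8, 189.1, 291.6, 315.5] 257.4 237.1 4510 [ 0.5323 -0.1985  0.06  ] ((252.05239868164062, 250.4171142578125), (69.81302642822266, 126.00578308105469), 10.491475105285645)
[-2.73007043  0.44097223  8.26325658] [ 0.51890059 -0.18531045  0.12937033] [0.17335563 0.53056545 0.04046211] 0.019526886186818287 [[-0.001, 0.666, 0.746], [0.0, 0.746, -0.666], [-1.0, -0.0, -0.001]]
```

View pics/s9z.png

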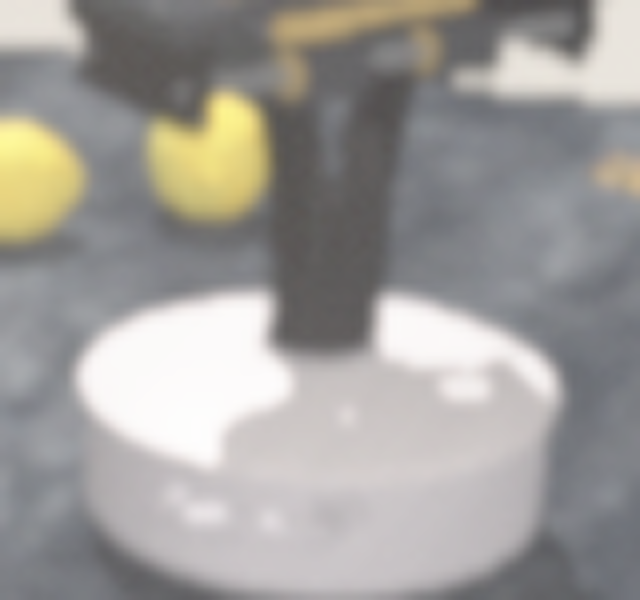

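View pics/w9.png

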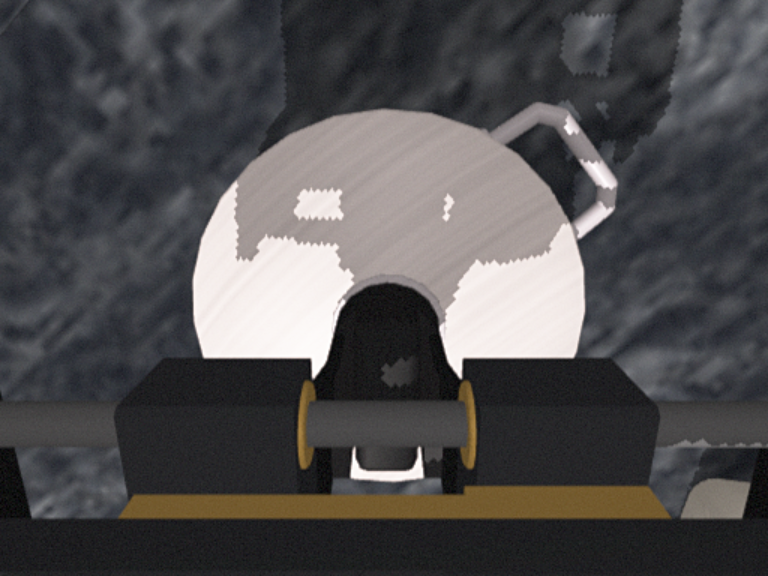

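move_arm(
  commands=[
    [1,0.3,-0.3,-0.4,0],
    [1,0.5,-0.3,-0.4,0],
    [1,0.5,-0.3,-0.4,0],
    [1,0.5,-0.3,-0.4,0],
    [1,0.5,-0.3,-0.4,0],
    [1,0.5,-0.3,-0.4,0],
    [1,0.5,-0.3,-0.4,0],
    [1,0.5,-0.3,-0.4,0],
  ],
)

```text
time: 13.02
position: [0.5188, -0.1853, 0.1291]
tool_rot: [0.252, 0.66, -0.252, 0.661]
ft_force: [-3.4, 1.6, 8.1]
grip_width: 0.0193
```

```bash
python3 look.py top t9 mould pan round_knob
python3 - <<'E'
from h import *
o=robot.get_obs();print(o['ft_force'],o['position'],o['moment'],o['grip_width'],o['time'])
E
```

```text
[ 0.51882182 -0.1853055   0.1290768 ] [[0.0, 0.666, 0.746], [-0.0, 0.746, -0.666], [-1.0, 0.0, 0.0]]
mould 0.86 [150.4, 221.9, 219.3, 260.4] 184.6 239.4 1889 [0.4744 0.2259 0.03  ] ((185.5270233154297, 239.1621551513672), (31.729007720947266, 65.75959777832031), 80.53767395019531)
pan 0.65 [282.1, 197.7, 323.6, 247.4] 299.5 224.3 573 [ 0.5207 -0.1263  0.06  ] ((299.60003662109375, 215.80001831054688), (28.621667861938477, 51.87677764892578), 26.56505012512207)
[-2.91882254  2.18003789  8.32863957] [ 0.51882044 -0.18530458  0.12907356] [0.24799007 0.50034821 0.0302365 ] 0.019504984264225415 13.2167
```

View pics/t9.png

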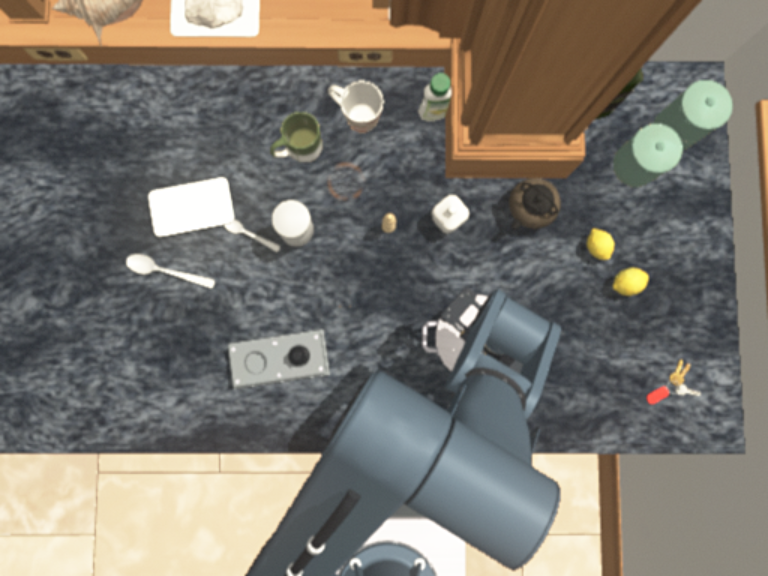

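```bash
python3 -c "
from rig import robot
print(robot.hand_in())"
```

```text
the job is handed in; nothing more can be done
None
```

I lifted the bar-topped knob out of the mould, clicked it onto the stud with the bar upward, and kept pressing. The job was handed in at about 13.2 s with the fingers still holding the knob and pushing it down.

**Click:** The push rose to about 5 N as the lip met the catches. It then reversed to a pull of about 9 N as they drew the knob down.

**Washer:** At the end the wrist read 8.3 N upward, or about 9 N with the knob's weight allowed for. The hand height put the knob's underside about 3.4 mm below the seat. Both readings point to a squeeze of about 3 mm.

**Grip:** The finger opening stayed at 19.5 mm, and the knob looked unmoved in the jaws in the wrist picture taken at nearly full press. The tool read upright to the third decimal.

**Surroundings:** The last top picture shows the round knob in its cavity and the mill and tin standing as before. The network missed the round knob in that picture, so I judged it by eye.

**What disagreed:**
- Before pressing, the side camera put the knob about 1.5 mm off sideways compared with the wrist camera. I aimed between the two.
- A sideways force of about 3 to 4 N remained at the end. A small corrective shift did not remove it.

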